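Release a kit carton from the spring dispenser and trap it on the tray

TASK

Press the key of the spring dispenser fully down with one finger so that its gate sinks and the small carton springs forward over it, and stop the carton with the other finger, waiting in front of it, before it slides off the open end of the tray. Finish while still holding it so, with the key kept down and the carton resting against the finger, upright and wholly on the tray. Nothing is to be gripped or lifted, and the carton must not be squeezed or the other things on the counter disturbed.

Things in the scene. Friction and masses are not known exactly. Their poses are not given: they have to be found in the camera images.
- dispenser: White spring-fed counter dispenser, fixed, 166 mm long, 86 mm wide. Origin: on the counter, on its middle line, in the plane of the gate. The carton springs out along its -x axis; +x points to the key; z up. Tray floor 12 mm above the counter; two side guides 24 mm high, 6 mm thick, at y = +-36 mm.
- key_top (a point): Centre of the top face of the black key, 58 mm behind the gate (dispenser +x), 50 mm above the counter when up. The face is 40 mm along the dispenser's x (38 to 78 mm behind the gate), 36 mm across; the housing around it is 34 mm high.
- key (a joint): Travel of the key straight down, in m: 0 up, 0.012 fully pressed (top then 38 mm above the counter). Spring: about 2 N at the start, 4 N fully pressed, plus up to about 4 N of friction from the loaded gate. The carton is let go at about 0.008. Kept down at the end, since a rising gate would lift a carton standing over it.
- gate (a point): Middle of the gate's top edge, at the carton's front face. The gate is a steel bar across the tray, x = -7 to 0 mm of the dispenser, standing 8 mm above the tray floor; it is part of the key and sinks into a slot with it.
- pusher_face (a point): Point on the front face of the spring pusher, an upright plate behind the carton, 4 mm thick, top 40 mm above the counter; at x = 29 mm of the dispenser before release. It drives the carton forward with about 4 N falling to 2.5 N, at roughly 0.1 m/s, up to 85 mm, and goes on pushing while the carton is held.
- tray_end (a point): Middle of the upper edge of the tray's open front end, 60 mm in front of the gate (dispenser -x), 12 mm above the counter.
- carton: Small cardboard carton with a paper band, standing in the dispenser between gate and pusher, 28 mm along its x, 60 mm across (y), 55 mm high, about 90 g, loose. Origin at the centre of its underside. At the start its front face is at the gate (origin 14 mm behind it on the dispenser's x) and its top is 67 mm above the counter.
- spare_a: Bystander: a like carton standing on the counter to one side of the dispenser (its +y side). Leave alone.
- spare_b: Bystander: a like carton standing on the counter on the dispenser's -y side. Leave alone.
- glue: Bystander: small glue bottle, 34 mm across, 75 mm high, standing beyond the open end of the tray. Leave alone.
- paint: Bystander: paint jar, 36 mm across, 45 mm high, standing off the open end of the tray, on the -y side. Leave alone.
- cork_disc: Bystander: cork disc with a hole, 100 mm across, 10 mm thick, lying on the counter. Leave alone.
- cork_roll: Bystander: cork roll standing on end, 48 mm across, 140 mm high. Leave alone.
- driver: Bystander: screwdriver lying on the counter. Leave alone.
Not all that is in view belongs to the job. Leave any black or purple look-alike of the carton alone.

How it is judged:
On the way:
1. the key is pressed down far enough to drop the gate (value of joint key above 0.006 m).
At the end, for the whole second after the job is handed in: The carton stands upright (within 0.15 rad) on the tray floor, its front face 8 to 60 mm in front of the gate plane and so not past the open end of the tray, at rest (below 10 mm/s) and pressed against a finger with more than 0.5 N, while the key is still held down (more than 6 mm) (x of carton in the frame of dispenser between -0.046 and 0.006 m and z of carton in the frame of dispenser between 0.009 and 0.016 m and angle between carton's own z axis and vertical below 0.15 rad and linear speed of carton below 0.01 m/s and contact force between the fingers and carton above 0.5 N and value of joint key above 0.006 m); the arm keeps its last pose, push and grip.
It fails at once if the carton slides past the open end of the tray (x of carton in the frame of dispenser below -0.05 m).
It fails at once if the carton is lifted off the tray (z of carton in the frame of dispenser above 0.02 m).
It fails at once if the carton is tipped (angle between carton's own z axis and vertical above 0.35 rad).
It fails at once if the carton is squeezed or struck hard (over 25 N) (contact force between the fingers and carton above 25 N).
It fails at once if a bystander is moved by more than 20 mm (distance of any of spare_a, spare_b, glue, paint, cork_disc, cork_roll, driver from where it was at the start of the episode above 0.02 m).
It also fails if it takes over 29 s, if anything falls off the work surface, if the arm or the gripper's body presses on something with over 40 N, if the wrist force passes 120 N, or if a joint passes its speed limit or range.

ROBOT

A 6-joint arm with a two-finger parallel gripper is mounted at the origin on the work surface. World frame = base frame: x ahead of the robot, y to its left, z up, the work surface at z = 0. Lengths are in m, angles in rad, forces in N, time in s.
With the tool pointing down it reaches from about 0.425 to 0.95 m from the base axis. Payload 3.5 kg.
Tool frame: the origin (TCP) lies at the very end of the fingers, on their centre line; the grasp point (between the pads) lies 19 mm behind it (ctrl.grip_point_offset is the distance from the TCP to the grasp point, in m); z points along the fingers, y is the line along which they close (so a half turn about z gives the same grasp; the last joint's range is limited). The gripper opens to 85 mm and grips with 20 to 120 N. Pads are 22 mm wide; open, the fingers measure 114 mm over their backs; the gripper's body (76 mm by 85 mm) begins 54 mm behind the grasp point. The pads swing forward as they close: fully open they stand 13 mm farther back than shut.
Start: joints at [1.12, 0.286, 1.577, -0, 1.279, -0.15], TCP at [0.2, 0.645, 0.196] pointing down, gripper open.
Joint ranges: [-2.77, 2.77], [-0.9, 2.22], [0.21, 2.48], [-1.53, 4.67], [0.24, 2.81], [-2.84, 2.84]. Speed limits (rad/s): [2.79, 2.79, 3.14, 3.14, 3.14, 3.14].

INTERFACE

Orientations are given as a unit quaternion [x, y, z, w].
In Python, from plant import ctrl gives the robot as it stands. The module is installed in compiled form; this text tells all that it offers.
- The arm moves only by the shell command python3 -m pendant 'ROWS' [OPENING] [FORCE]. ROWS is JSON, a list of rows, each an object of numbers: "dx", "dy", "dz": the shift along the tool's x, y, z in cm; "twist": the turn about the tool's z in degrees. A call has 1 to 10 rows; each row is the pose to reach, as a shift and turn from the pose commanded when the call began, along the tool's axes at that moment; what a row does not reach only later rows make up. A row lasts 1/8 s, in which the tool goes at most 62.5 mm and 10.7 degrees, less where a joint would pass 70% of its speed; a pose out of reach is approached as far as the arm can. A call with a gripper value outside its range is refused whole. OPENING is the opening in per cent of the stroke, from 0 (shut) to 100 (fully open), set as the call begins (- or left out, the last holds). The fingers move at their own pace and stop on an object; FORCE is the grip in N (left out, the last holds). Time passes only in rows, so rows that repeat a pose let the fingers close. It gives the time, the measured TCP pose, the force, the opening and the grip force at its end, in the units of the state.
- ctrl.get_state(): the state, without advancing time (a new reading comes with each control period).
- ctrl.read_camera(name): name is "scene" or "top" or "wrist"; returns a dict with "img" (480x640x3 uint8, red, green, blue), "depth" (480x640 float32, m along the optical axis (not along the pixel's ray), 0 where there is no reading), "camera_matrix" (3x3 intrinsics, pixels), "distortion" ([k1, k2, p1, p2, k3] as OpenCV has them; the pictures are not rectified), "xyz" and "rotation" of the camera in the world; the wrist camera has in their place "tool_from_camera" (4x4, takes a point from camera to tool coordinates, whose origin is the TCP and whose axes are the flange's). Camera axes: x right, y up, looking along -z (the intrinsics and any distortion apply to the point x, -y, -z); pixel columns grow to the right and rows downward; lengths in m; the calibration is good to about 2 mm. A picture is of the moment at which its call begins: read the wrist's pose just before it.
- ctrl.sign_off(): hands the job in; it is judged then, once.
The state is a dict: "time": time; "qpos": joint angles; "dq": joint speeds; "joint_efforts": joint torques, N m; "eef_pos": TCP position; "tcp_rot": TCP orientation; "contact_force": force on the tool from outside, world axes, zero at the start; "wrist_torque": the same for the moment, N m; "opening": opening from 0.0 (shut) to 1.0 (fully open); "finger_force": force on a finger pad.
Only numpy, scipy, OpenCV 4.12 (cv2) and the standard library are available. Lean on these libraries where they do the work, as an engineer would, in place of code of your own. Each camera call takes 0.05 s, during which the arm holds its last target. There are 200 camera calls.

## Working session

There is one attempt and no reset: what is moved stays moved. The work goes in short steps, Python scripts to look and compute and a shell command to move; the robot and the scene stay as the last step left them, time stands still between calls to the robot, and variables do not carry over. Pictures are saved under pics/ and viewed, at most 10 in all, crops included, and the job is handed in when it is done.

```bash
mkdir -p pics
cat > h.py <<'E'
import numpy as np,cv2
from plant import ctrl
from scipy.spatial.transform import Rotation as R
def cam(n):
    s=ctrl.get_state(); c=ctrl.read_camera(n)
    if n=="wrist":
        T=np.eye(4);T[:3,:3]=R.from_quat(s["tcp_rot"]).as_matrix();T[:3,3]=s["eef_pos"]
        c["T"]=T@np.array(c["tool_from_camera"])
    else:
        T=np.eye(4);r=np.array(c["rotation"]);T[:3,:3]=r if r.shape==(3,3) else R.from_quat(r).as_matrix();T[:3,3]=c["xyz"];c["T"]=T
    return c
def pts(c,uv,depth=None):
    uv=np.array(uv,float).reshape(-1,2)
    n=cv2.undistortPoints(uv.reshape(-1,1,2),np.array(c["camera_matrix"]),np.array(c["distortion"])).reshape(-1,2)
    d=np.array([c["depth"][int(round(v)),int(round(u))] for u,v in uv]) if depth is None else depth
    p=np.c_[n[:,0]*d,-n[:,1]*d,-d]
    return p@c["T"][:3,:3].T+c["T"][:3,3]
def ray_z(c,uv,z):
    a=pts(c,uv,np.ones(len(uv)));o=c["T"][:3,3];d=a-o
    return o+d*((z-o[2])/d[:,2])[:,None]
def save(c,f): cv2.imwrite("pics/"+f,c["img"][:,:,::-1])
E
python3 - <<'E'
from h import *
import pickle
for n in("scene","top","wrist"):
    c=cam(n);save(c,n+"1.png");pickle.dump(c,open(n+"1.pkl","wb"))
    print(n,c["T"].round(3).tolist())
print(ctrl.get_state())
E
```

```text
scene [[0.705, -0.441, 0.556, 1.123], [0.71, 0.438, -0.552, -0.586], [-0.0, 0.783, 0.622, 0.7], [0.0, 0.0, 0.0, 1.0]]
top [[0.006, 0.995, -0.103, 0.406], [-1.0, 0.006, -0.001, -0.0], [-0.0, 0.103, 0.995, 1.383], [0.0, 0.0, 0.0, 1.0]]
wrist [[0.297, -0.914, -0.278, 0.13], [0.955, 0.284, 0.088, 0.667], [-0.001, -0.291, 0.957, 0.373], [0.0, 0.0, 0.0, 1.0]]
{'time': 0.15, 'qpos': array([ 1.12000698e+00,  2.87007295e-01,  1.57784170e+00, -1.03930965e-05,
        1.27861102e+00, -1.49996398e-01]), 'dq': array([-9.33156246e-04, -8.08372308e-05, -4.06190736e-03,  6.00853053e-06,
       -1.91010869e-03, -4.42367447e-04]), 'joint_efforts': array([ 1.05174757e-03, -4.06604290e+01, -2.93140197e+01, -1.27684802e-04,
        4.00624413e-03,  2.33051662e-05]), 'eef_pos': array([0.19970427, 0.64417495, 0.19493438]), 'tcp_rot': array([ 1.49828596e-01,  9.88711545e-01, -8.93344291e-04, -2.71520256e-04]), 'contact_force': array([ 0.55430617, -0.35165343, -0.80315281]), 'wrist_torque': array([-0.01779555,  0.02037793, -0.05457116]), 'finger_force': 0.0, 'opening': 0.9997080954553004}
```

View pics/top1.png

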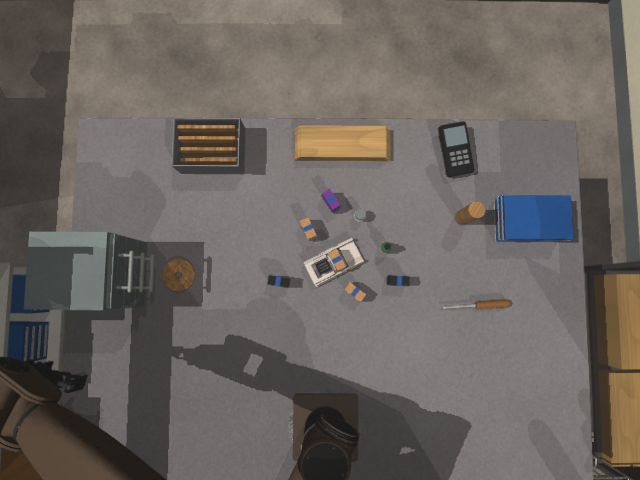

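View pics/scene1.png

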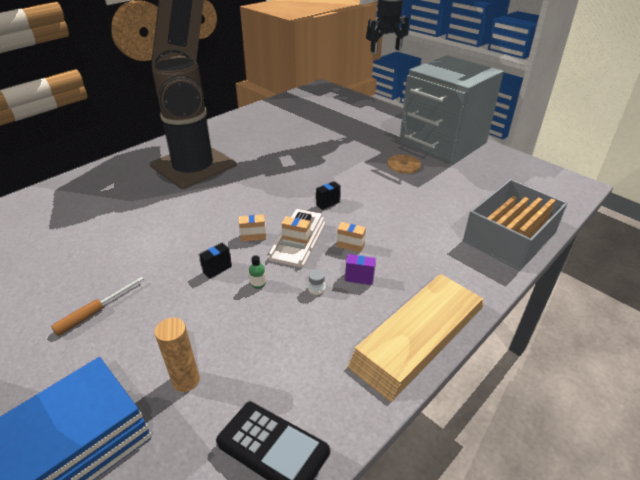

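The top view shows the dispenser at about (335,262): black key at (322,267), carton at (337,258), and the open end towards (363,248) facing the glue (386,247) and the paint (361,215). The orange carton in the tray is the target. The spares are at (308,229) and (355,292), and the look-alikes are purple (331,200) and black (279,282), (398,281). I'll confirm this in an enlarged crop.

Run:
```python
from h import *
import pickle
t=pickle.load(open("top1.pkl","rb"));s=pickle.load(open("scene1.pkl","rb"))
a=cv2.resize(t["img"][225:300,290:410],None,fx=6,fy=6,interpolation=cv2.INTER_CUBIC)
cv2.imwrite("pics/topc.png",a[:,:,::-1])
a=cv2.resize(s["img"][195:295,230:370],None,fx=5.5,fy=5.5,interpolation=cv2.INTER_CUBIC)
cv2.imwrite("pics/scenec.png",a[:,:,::-1])
```

```text
(no output)
```

View pics/topc.png

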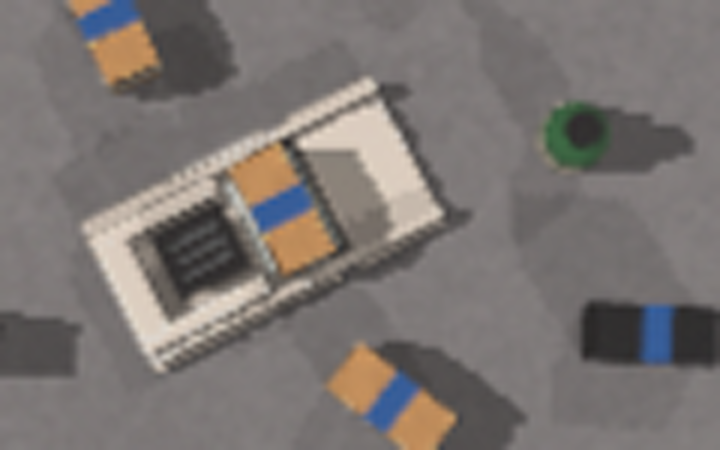

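View pics/scenec.png

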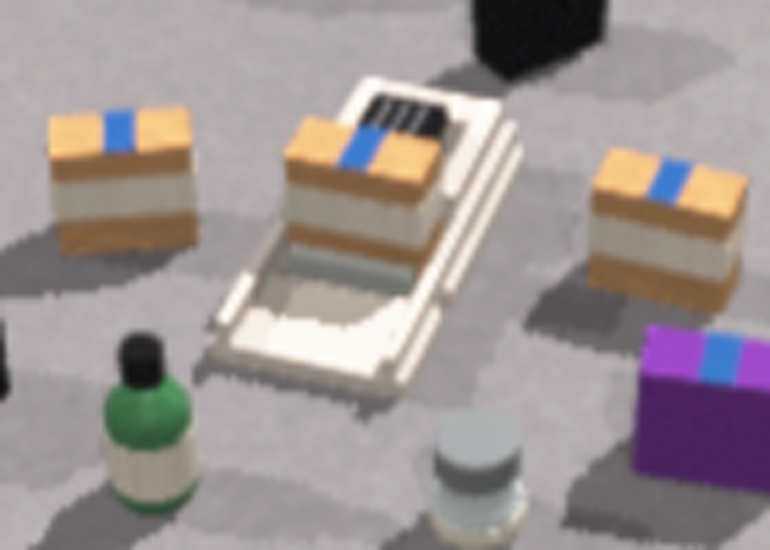

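Confirmed: the tan and blue carton standing in the white tray, with the key behind it at crop (205,245), is the target. The front tray corners are at crop (375,82) and (445,215). Next I'll get a coarse pose.

Run:
```python
from h import *
import pickle
t=pickle.load(open("top1.pkl","rb"))
f=lambda u,v:(290+u/6-.42,225+v/6-.42)
fr=ray_z(t,[f(375,82),f(445,215)],.024).mean(0)
bk=ray_z(t,[f(88,228),f(158,368)],.034).mean(0)
key=ray_z(t,[f(203,245)],.05)[0]; ca=ray_z(t,[f(283,208)],.067)[0]
d=bk-fr;d/=np.linalg.norm(d);print("front",fr,"back",bk,"key",key,"carton",ca,"yaw",np.degrees(np.arctan2(d[1],d[0])))
print(pts(t,[f(203,245),f(283,208),f(575,135)]))
s=ctrl.get_state();print(R.from_quat(s["tcp_rot"]).as_matrix().round(3))
```

```text
front [ 0.52653679 -0.09557429  0.024     ] back [0.45006295 0.04828172 0.034     ] key [0.47578307 0.00842464 0.05      ] carton [ 0.49316436 -0.03059821  0.067     ] yaw 117.99510697774492
[[ 0.47563292  0.00840571  0.05287165]
 [ 0.4931353  -0.03058812  0.06743919]
 [ 0.52883637 -0.17214136  0.07645378]]
[[-0.955  0.296 -0.001]
 [ 0.296  0.955 -0.002]
 [ 0.    -0.002 -1.   ]]
```

```bash
python3 -m pendant '[{"dx":-2,"dy":-2.3,"twist":-2},{"dx":-5,"dy":-6,"twist":-5},{"dx":-8,"dy":-9.5,"twist":-8},{"dx":-12,"dy":-14,"twist":-12},{"dx":-15,"dy":-17.5,"twist":-17},{"dx":-18,"dy":-21,"twist":-22},{"dx":-21,"dy":-24.5,"twist":-28},{"dx":-24,"dy":-28,"twist":-34},{"dx":-26.5,"dy":-31,"twist":-40},{"dx":-28,"dy":-33,"twist":-44}]' 100
cat > go.py <<'E'
import sys
from h import *
x,y,z,yaw=map(float,sys.argv[1:])
s=ctrl.get_state();M=R.from_quat(s["tcp_rot"]).as_matrix()
d=M.T@(np.array([x,y,z])-s["eef_pos"])*100
print("shift",d.round(2),"twist",round(np.degrees(np.arctan2(M[1,1],M[0,1]))-yaw,2))
E
python3 go.py .491 -.0265 .2 117
```

```text
shift [-47.69 -55.43  -0.42] twist -44.23$[0]: bad value
```

```bash
python3 -m pendant '[{"dx":-2,"dy":-2.3,"dz":0,"twist":-2},{"dx":-5,"dy":-6,"dz":0,"twist":-5},{"dx":-8,"dy":-9.5,"dz":0,"twist":-8},{"dx":-12,"dy":-14,"dz":0,"twist":-12},{"dx":-15,"dy":-17.5,"dz":0,"twist":-17},{"dx":-18,"dy":-21,"dz":0,"twist":-22},{"dx":-21,"dy":-24.5,"dz":0,"twist":-28},{"dx":-24,"dy":-28,"dz":0,"twist":-34},{"dx":-26.5,"dy":-31,"dz":0,"twist":-40},{"dx":-28,"dy":-33,"dz":0,"twist":-44}]' 100
python3 go.py .491 -.0265 .2 117
```

```text
time: 1.4
eef_pos: [0.3699, 0.2449, 0.1958]
tcp_rot: [-0.232, 0.973, -0.0, -0.0]
contact_force: [-0.3, 0.8, 0.2]
opening: 0.997
finger_force: 0.0
shift [  1.44 -29.69  -0.41] twist -0.18
```

```bash
python3 -m pendant '[{"dx":0.2,"dy":-4,"dz":0,"twist":0},{"dx":0.5,"dy":-9,"dz":0,"twist":0},{"dx":0.8,"dy":-15,"dz":0,"twist":0},{"dx":1,"dy":-21,"dz":0,"twist":0},{"dx":1.2,"dy":-26,"dz":0,"twist":0},{"dx":1.4,"dy":-29,"dz":0,"twist":0},{"dx":1.4,"dy":-29.7,"dz":0,"twist":0},{"dx":1.4,"dy":-29.7,"dz":0,"twist":0},{"dx":1.4,"dy":-29.7,"dz":0,"twist":0}]'
python3 go.py .491 -.0265 .2 117
python3 - <<'E'
from h import *
import pickle
c=cam("wrist");save(c,"w2.png");pickle.dump(c,open("w2.pkl","wb"))
E
```

```text
time: 2.52
eef_pos: [0.4904, -0.0238, 0.1959]
tcp_rot: [-0.232, 0.973, 0.0, -0.0]
contact_force: [-0.3, 0.7, -0.7]
opening: 0.999
finger_force: 0.0
shift [ 0.07 -0.26 -0.41] twist -0.16
```

View pics/w2.png

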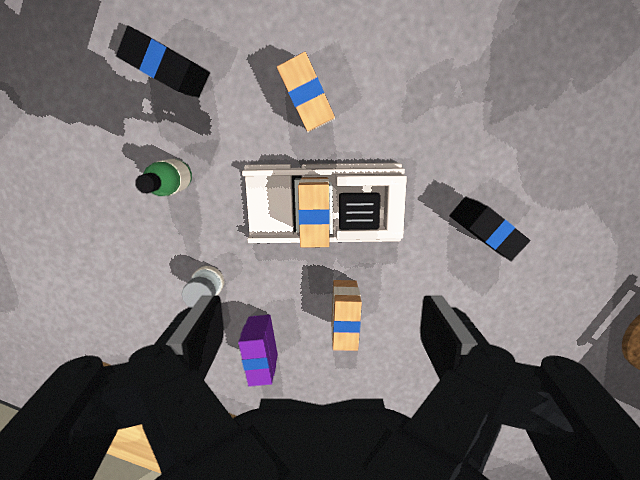

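The wrist view shows the carton top at (300–329, 180–246), the key at (338–379, 193–229) and the open end at column 246. The fingers straddle along the image's horizontal axis.

```bash
cat > meas.py <<'E'
from h import *
import pickle
def rep(c,box):
    u,v=np.meshgrid(np.arange(box[0],box[1]),np.arange(box[2],box[3]))
    uv=np.c_[u.ravel(),v.ravel()];P=pts(c,uv)
    for n,lo,hi in(("carton",.058,.075),("key",.044,.056)):
        m=(P[:,2]>lo)&(P[:,2]<hi)
        if n=="key":
            col=c["img"][uv[:,1],uv[:,0]].max(1); m&=col<70
        q=P[m]; 
        if len(q)<20: continue
        r=cv2.minAreaRect((q[:,:2]*1000).astype(np.float32));print(n,m.sum(),r,"z",np.median(q[:,2]).round(4))
if __name__=="__main__":
    c=pickle.load(open("w2.pkl","rb"));rep(c,(235,415,155,255))
    print("end top corners",ray_z(c,[(247,241),(245,171)],.024), "back",ray_z(c,[(403,240),(404,172)],.034),"key rays",ray_z(c,[(359,211)],.05),"carton rays",ray_z(c,[(314,213)],.067))
    t=pickle.load(open("top1.pkl","rb"));rep(t,(300,370,240,290))
E
python3 meas.py
```

```text
carton 1931 ((494.4225769042969, -29.55038070678711), (60.56525421142578, 28.2096004486084), 27.531517028808594) z 0.067
key 1247 ((473.7949523925781, 9.341272354125977), (36.57441711425781, 39.60170364379883), 27.775468826293945) z 0.0498
end top corners [[ 0.56076671 -0.07802632  0.024     ]
 [ 0.49292072 -0.10935818  0.024     ]] back [[0.48223556 0.06804974 0.034     ]
 [0.42101057 0.03283336 0.034     ]] key rays [[0.47340913 0.00869683 0.05      ]] carton rays [[ 0.49123217 -0.03089215  0.067     ]]
carton 201 ((459.2832946777344, -49.58921813964844), (137.07440185546875, 28.704082489013672), 29.70810317993164) z 0.066
key 110 ((472.6336364746094, 9.621864318847656), (34.6268424987793, 35.78874206542969), 27.008848190307617) z 0.0489
```

```bash
python3 go.py .4923 -.0256 .06 117.6
```

```text
shift [-0.08 -0.24 13.6 ] twist -0.75
```

```bash
python3 -m pendant '[{"dx":-0.1,"dy":-0.2,"dz":2,"twist":-0.7},{"dx":-0.1,"dy":-0.2,"dz":5,"twist":-0.7},{"dx":-0.1,"dy":-0.2,"dz":8,"twist":-0.7},{"dx":-0.1,"dy":-0.2,"dz":11,"twist":-0.7},{"dx":-0.1,"dy":-0.2,"dz":13,"twist":-0.7},{"dx":-0.1,"dy":-0.2,"dz":13.6,"twist":-0.7},{"dx":-0.1,"dy":-0.2,"dz":13.6,"twist":-0.7},{"dx":-0.1,"dy":-0.2,"dz":13.6,"twist":-0.7}]'
python3 go.py .4923 -.0256 .06 117.6
python3 - <<'E'
from h import *
c=cam("wrist");save(c,"w3.png");c=cam("scene")
cv2.imwrite("pics/s3.png",cv2.resize(c["img"][150:310,210:400],None,fx=4,fy=3.7,interpolation=cv2.INTER_CUBIC)[:,:,::-1])
E
```

```text
time: 3.58
eef_pos: [0.4936, -0.0263, 0.0612]
tcp_rot: [-0.238, 0.971, -0.001, 0.001]
contact_force: [0.0, 0.4, -0.3]
opening: 0.999
finger_force: 0.0
shift [0.08 0.12 0.12] twist -0.11
```

View pics/w3.png

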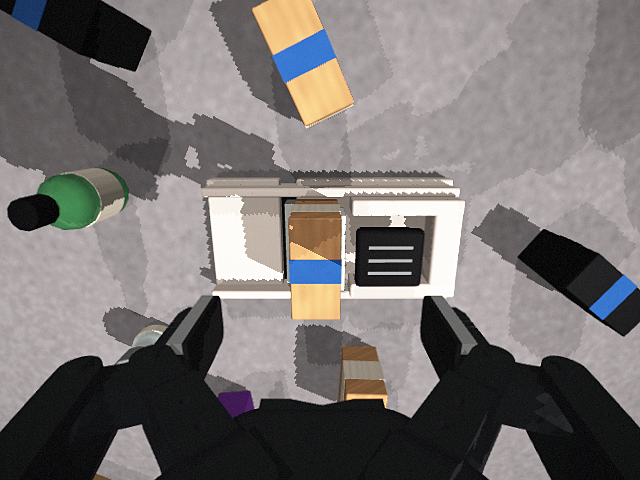

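View pics/s3.png

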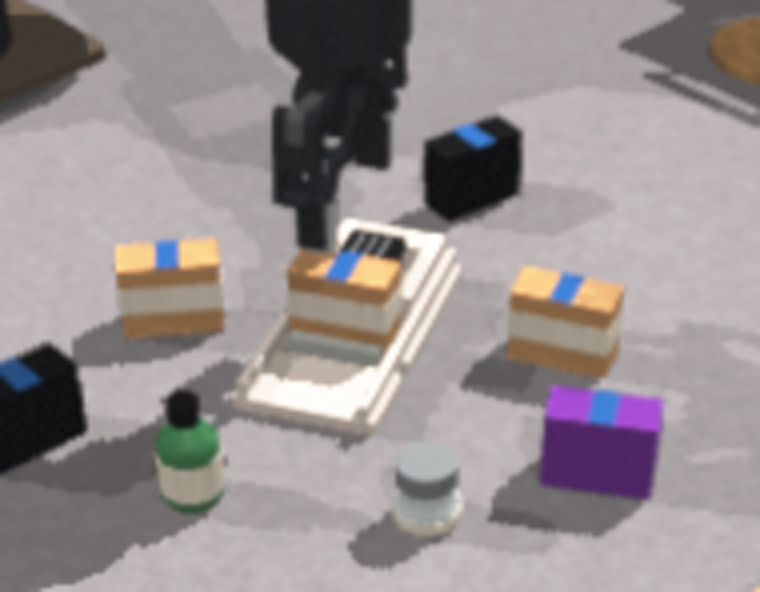

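The wrist view shows both fingers beside the dispenser at the bottom of the frame. In the scene crop the finger tips are near (315,240) in the crop, behind the carton rather than straddling it. I'll check this against the calibration before pressing.

Run:
```python
from h import *
s=ctrl.get_state();M=R.from_quat(s["tcp_rot"]).as_matrix();p=s["eef_pos"]
def proj(c,P):
    q=(np.atleast_2d(P)-c["T"][:3,3])@c["T"][:3,:3];q[:,1:]*=-1
    return cv2.projectPoints(q,np.zeros(3),np.zeros(3),np.array(c["camera_matrix"]),np.array(c["distortion"]))[0].reshape(-1,2).round(0)
tips=[p,p+M[:,1]*.05-M[:,2]*.013,p-M[:,1]*.05-M[:,2]*.013]
for n in("scene","top","wrist"):
    c=cam(n);print(n,proj(c,tips).tolist(),proj(c,[[.4944,-.0296,.067],[.4738,.0093,.05]]).tolist())
    if n=="wrist": print(np.array(c["tool_from_camera"]).round(3).tolist()); print(pts(c,[(212,305),(434,305),(218,340),(430,340)]),np.median(c["depth"][300:360,200:220]))
    else:
        v,u=np.mgrid[0:480:1,0:640:1];P=pts(c,np.c_[u.ravel(),v.ravel()])
        m=(np.linalg.norm(P[:,:2]-p[:2],axis=1)<.16)&(P[:,2]>.082)&(P[:,2]<.14);
        if n=="scene":
            for a,b in((.075,.085),(.085,.1),(.1,.12),(.12,.14)):
                k=(np.linalg.norm(P[:,:2]-p[:2],axis=1)<.16)&(P[:,2]>a)&(P[:,2]<b);q=P[k]-p
                if k.sum(): print(a,b,k.sum(),"tool xy of pts", (q@M).mean(0).round(3),(q@M).min(0).round(3),(q@M).max(0).round(3))
print(p,M.round(3).tolist(),s["qpos"].round(3))
```

```text
scene [[297.0, 223.0], [304.0, 207.0], [289.0, 232.0]] [[296.0, 222.0], [302.0, 217.0]]
0.075 0.085 19 tool xy of pts [ 0.035 -0.151 -0.015] [ 0.027 -0.157 -0.016] [ 0.043 -0.146 -0.014]
0.1 0.12 50 tool xy of pts [-0.001  0.006 -0.054] [-0.011 -0.054 -0.059] [ 0.012  0.05  -0.048]
0.12 0.14 147 tool xy of pts [-0.003 -0.01  -0.069] [-0.012 -0.057 -0.079] [ 0.009  0.048 -0.059]
top [[335.0, 259.0], [320.0, 267.0], [351.0, 251.0]] [[336.0, 259.0], [323.0, 266.0]]
wrist [[321.0, 270.0], [416.0, 279.0], [226.0, 279.0]] [[315.0, 273.0], [390.0, 261.0]]
[[-0.001, 0.956, 0.292, 0.073], [1.0, 0.001, -0.0, 0.0], [-0.0, 0.292, -0.956, -0.178], [0.0, 0.0, 0.0, 1.0]]
[[ 0.50406914 -0.06844324  0.12070231]
 [ 0.4644193   0.00788981  0.12075198]
 [ 0.5196555  -0.06045024  0.11805843]
 [ 0.47738937  0.01366189  0.12305536]] 0.13000265
[ 0.49348701 -0.02641071  0.06116014] [[-0.887, -0.461, 0.002], [-0.461, 0.887, -0.001], [-0.002, -0.001, -1.0]] [-0.259  0.045  2.119 -0.     0.975 -2.309]
```

```bash
cat > tips.py <<'E'
from h import *
s=ctrl.get_state();M=R.from_quat(s["tcp_rot"]).as_matrix();p=s["eef_pos"]
for n in("wrist","scene","top"):
    c=cam(n);v,u=np.mgrid[0:480,0:640];uv=np.c_[u.ravel(),v.ravel()];P=pts(c,uv);q=(P-p)@M
    m=(c["depth"].ravel()>.02)&(c["img"].reshape(-1,3).max(1)<110)&(abs(q[:,0])<.02)&(abs(abs(q[:,1])-.048)<.025)&(q[:,2]<(-.02 if n=="wrist" else -.025))&(q[:,2]>-.1)
    for sg in(1,-1):
        k=m&(q[:,1]*sg>0)
        if k.sum()<5: print(n,sg,k.sum());continue
        o=q[k];top=o[:,2]>o[:,2].max()-.012
        print(n,sg,k.sum(),"zmax",o[:,2].max().round(4),"pct",np.percentile(o[:,2],[50,90,98]).round(3),"tip xy range",o[top].min(0).round(3),o[top].max(0).round(3),"px",uv[k][top].mean(0).round())
E
python3 tips.py
```

```text
wrist 1 5442 zmax -0.0485 pct [-0.084 -0.059 -0.052] tip xy range [-0.013  0.042 -0.06 ] [ 0.01   0.057 -0.048] px [430. 316.]
wrist -1 5460 zmax -0.0479 pct [-0.084 -0.06  -0.052] tip xy range [-0.012 -0.056 -0.06 ] [ 0.011 -0.042 -0.048] px [213. 316.]
scene 1 140 zmax -0.0478 pct [-0.071 -0.055 -0.051] tip xy range [-0.01   0.042 -0.06 ] [ 0.011  0.047 -0.048] px [302. 193.]
scene -1 122 zmax -0.0501 pct [-0.076 -0.06  -0.052] tip xy range [-0.007 -0.055 -0.062] [ 0.007 -0.047 -0.05 ] px [288. 216.]
top 1 4
top -1 0
```

The open finger tips end 48 mm behind the reported TCP; the wrist and scene cameras agree on this, and the lateral position is right. I'll check how low the gripper body sits before descending.

```bash
python3 - <<'E'
from h import *
s=ctrl.get_state();M=R.from_quat(s["tcp_rot"]).as_matrix();p=s["eef_pos"]
for n in("wrist","scene"):
    c=cam(n);v,u=np.mgrid[0:480,0:640];P=pts(c,np.c_[u.ravel(),v.ravel()]);q=(P-p)@M
    m=(c["depth"].ravel()>.02)&(abs(q[:,0])<.05)&(q[:,2]<-.03)
    for a,b in((0,.02),(.02,.03),(.03,.04),(.04,.06),(.06,.075),(.075,.1)):
        k=m&(abs(q[:,1])>=a)&(abs(q[:,1])<b)
        if k.sum()>5: print(n,a,b,k.sum(),np.percentile(q[k,2],[99.5,98,90,50]).round(3))
E
python3 go.py .4923 -.0256 .008 117.6
```

```text
wrist 0 0.02 15809 [-0.108 -0.109 -0.113 -0.124]
wrist 0.02 0.03 7294 [-0.11  -0.112 -0.116 -0.125]
wrist 0.03 0.04 5178 [-0.098 -0.1   -0.109 -0.116]
wrist 0.04 0.06 19258 [-0.05  -0.054 -0.064 -0.1  ]
wrist 0.06 0.075 16846 [-0.092 -0.095 -0.101 -0.109]
scene 0 0.02 1324 [-0.125 -0.136 -0.178 -0.279]
scene 0.02 0.03 956 [-0.115 -0.121 -0.167 -0.242]
scene 0.03 0.04 1378 [-0.108 -0.117 -0.16  -0.238]
scene 0.04 0.06 1614 [-0.05  -0.056 -0.074 -0.304]
scene 0.06 0.075 924 [-0.098 -0.101 -0.11  -0.292]
scene 0.075 0.1 215 [-0.296 -0.297 -0.303 -0.331]
shift [0.   0.08 5.21] twist -0.14
```

```bash
python3 -m pendant '[{"dx":0,"dy":0.1,"dz":1.5,"twist":0},{"dx":0,"dy":0.1,"dz":3,"twist":0},{"dx":0,"dy":0.1,"dz":4.2,"twist":0},{"dx":0,"dy":0.1,"dz":5,"twist":0},{"dx":0,"dy":0.1,"dz":5,"twist":0},{"dx":0,"dy":0.1,"dz":5,"twist":0}]'
python3 go.py .4923 -.0256 -.010 117.6; python3 tips.py
python3 - <<'E'
from h import *
c=cam("wrist");save(c,"w4.png")
c=cam("scene")
cv2.imwrite("pics/s4.png",cv2.resize(c["img"][150:310,210:400],None,fx=4,fy=3.7,interpolation=cv2.INTER_CUBIC)[:,:,::-1])
E
```

```text
time: 4.82
eef_pos: [0.4926, -0.0255, 0.0103]
tcp_rot: [-0.237, 0.971, -0.0, 0.0]
contact_force: [-0.4, -0.5, 0.1]
opening: 1.001
finger_force: 0.0
shift [0.03 0.01 2.03] twist -0.14
wrist 1 10019 zmax -0.02 pct [-0.056 -0.039 -0.033] tip xy range [-0.013  0.024 -0.032] [ 0.02  0.07 -0.02] px [436. 266.]
wrist -1 5375 zmax -0.0477 pct [-0.085 -0.06  -0.052] tip xy range [-0.012 -0.056 -0.06 ] [ 0.011 -0.042 -0.048] px [213. 316.]
scene 1 201 zmax -0.0341 pct [-0.056 -0.04  -0.039] tip xy range [-0.017  0.03  -0.044] [ 0.019  0.057 -0.034] px [303. 216.]
scene -1 103 zmax -0.0492 pct [-0.075 -0.058 -0.052] tip xy range [-0.007 -0.054 -0.061] [ 0.011 -0.046 -0.049] px [288. 234.]
top 1 0
top -1 0
```

View pics/s4.png

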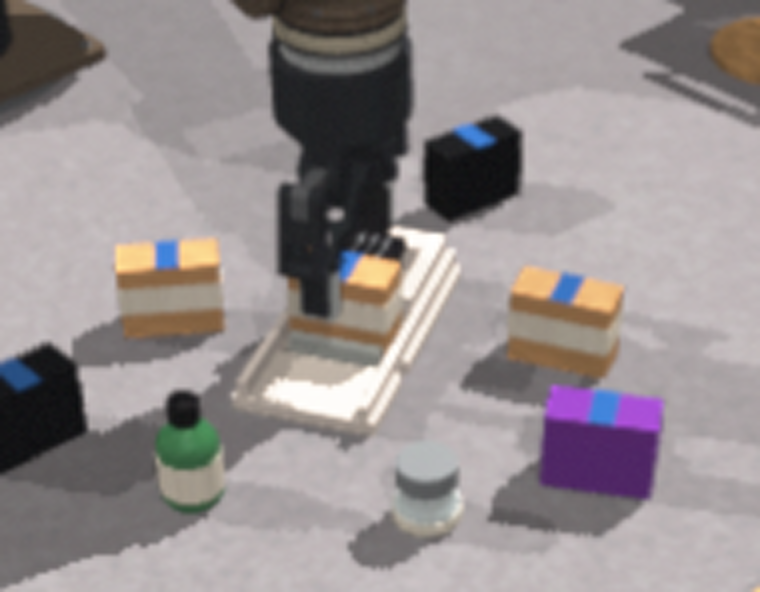

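The scene crop shows the front finger standing in front of the carton's face at crop (320,300) and the other finger over the key at (385,245). Now I'll press.

```bash
python3 -m pendant '[{"dx":0,"dy":0,"dz":0.5,"twist":0},{"dx":0,"dy":0,"dz":1,"twist":0},{"dx":0,"dy":0,"dz":1.5,"twist":0},{"dx":0,"dy":0,"dz":1.9,"twist":0},{"dx":0,"dy":0,"dz":2,"twist":0},{"dx":0,"dy":0,"dz":2,"twist":0},{"dx":0,"dy":0,"dz":2,"twist":0},{"dx":0,"dy":0,"dz":2,"twist":0}]'
python3 - <<'E'
from h import *
import pickle
s=ctrl.get_state();M=R.from_quat(s["tcp_rot"]).as_matrix();p=s["eef_pos"];print(s["contact_force"]@M,p)
c=cam("wrist");pickle.dump(c,open("w5.pkl","wb"))
v,u=np.mgrid[0:480,0:640];P=pts(c,np.c_[u.ravel(),v.ravel()])
ax=np.array([-.463,.886]);ay=np.array([-.886,-.463]);g=np.array([.5009,-.0420])
x=(P[:,:2]-g)@ax;y=(P[:,:2]-g)@ay
k=(abs(y)<.04)&(x>-.07)&(x<.04)&(P[:,2]>.06)&(P[:,2]<.072)&(c["img"].reshape(-1,3).max(1)>110)
print("carton top n",k.sum(),"x",x[k].min(),x[k].max(),"z",np.median(P[k,2]))
k=(abs(y)<.017)&(x>.04)&(x<.076)&(P[:,2]>.034)&(P[:,2]<.055);print("key z",np.percentile(P[k,2],[10,50,90]))
cv2.imwrite("pics/w5.png",c["img"][:,:,::-1])
E
```

```text
time: 6.08
eef_pos: [0.4924, -0.0255, -0.0099]
tcp_rot: [-0.237, 0.971, -0.0, 0.0]
contact_force: [-0.2, -0.7, 1.4]
opening: 0.998
finger_force: 2.9
[ 0.51595875 -0.5247233  -1.41094244] [ 0.49237108 -0.02547534 -0.00986762]
carton top n 9750 x -0.03034663484717645 0.004317822843272005 z 0.06702231330996537
key z [0.03783423 0.03873104 0.04827451]
```

View pics/w5.png

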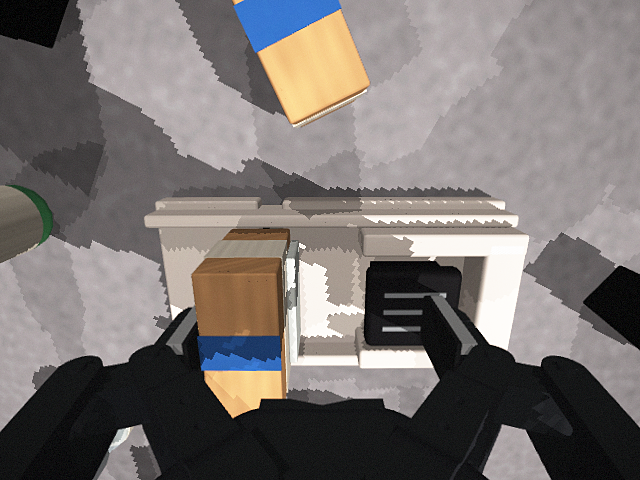

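The wrist view shows the carton upright against the front finger at (195,300), with the pusher behind it at (293,300). The key is down at (410,305), its top at 0.0387 m, and finger force is 2.9 N.

```bash
python3 -m pendant '[{"dx":0,"dy":0,"dz":0,"twist":0},{"dx":0,"dy":0,"dz":0,"twist":0}]' && python3 -c "
from plant import ctrl
print(ctrl.sign_off())"
```

```text
time: 6.38
eef_pos: [0.4924, -0.0255, -0.0099]
tcp_rot: [-0.237, 0.971, -0.0, 0.0]
contact_force: [0.1, -1.6, 2.6]
opening: 1.0
finger_force: 3.0
the job is handed in; nothing more can be done
None
```

I handed the job in at 6.4 s: the key was held about 11 mm down, with the carton upright on the tray and resting against the front finger at about 3 N. The sign-off returned no verdict.

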